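Fit and lock the power head on the mini chopper

ROBOT

A 6-joint arm with a two-finger parallel gripper is mounted at the origin on a cart in front of the work surface, level with it; the furniture and walls round the work are solid. World frame = base frame: x ahead of the robot, y to its left, z up, the work surface at z = 0. Lengths are in m, angles in degrees, forces in N, time in s.
With the tool pointing down it reaches from about 0.35 to 0.875 m from the base axis. Payload 4.2 kg.
Tool frame: the origin (TCP) lies midway between the tips of the shut fingers; the grasp point (between the pads) lies 19 mm behind it; z points along the fingers, y is the line along which they close (so a half turn about z gives the same grasp; the last joint's range is limited). The gripper opens to 87 mm and grips with 3 to 60 N. Pads are 19 mm wide; open, the fingers measure 117 mm over their backs; the gripper's body (75 mm by 190 mm) begins 51 mm behind the grasp point.
Start: joints at [80.134, 22.042, 0.453, 0, -68.411, -14.817], TCP at [0.261, 0.568, 0.201] pointing down, gripper open.
Joint ranges: [-179.83, 179.83], [-69.29, 118.12], [-61.27, 80.66], [-181.25, 117.63], [-171.15, -9.14], [-177.46, 177.46]. Speed limits (degrees/s): [159.86, 159.86, 180, 180, 180, 180].

INTERFACE

Orientations are given as a 3x3 rotation matrix whose columns are the frame's x, y, z axes.
In Python, from station import sense, capture, camera_params, finish_job gives the robot as it stands.
- The arm moves only by the tool drive_tool, never from a script. Its argument "rows" is a list of rows, each an object of numbers: "tx", "ty", "tz": the shift along the tool's x, y, z in cm; "ax", "ay", "az": the turn, a rotation vector about the tool's x, y, z in rad; "claw": the finger opening in cm, from 0 to 8.7. In form: [{"tx": .., "ty": .., "tz": .., "ax": .., "ay": .., "az": .., "claw": ..}, ...]. A call has 1 to 10 rows; each row shifts and turns the commanded pose from where the row before left it, along the tool's axes as they then stand; what a row does not reach is not made up. A row lasts 1/12 s, in which the tool goes at most 41.7 mm and 7.16 degrees, less where a joint would pass 70% of its speed; a pose out of reach is approached as far as the arm can. A call with a gripper value outside its range is refused whole. The fingers move at their own pace and stop on an object; the grip force is fixed at half the most. Time passes only in rows, so rows that do not move let the fingers close. It gives the time, the measured TCP pose, the force, the opening and the grip force at its end, in the units of the state.
- sense(): the state, without advancing time (a new reading comes with each control period).
- capture(name): name is "side" or "top" or "wrist"; returns (picture, depth): 400x640x3 uint8, red, green, blue; 400x640 float32, m along the optical axis (not along the pixel's ray), 0 where there is no reading.
- camera_params(name): a dict with "intrinsics" (3x3 intrinsics, pixels), "k1" (the pictures are not rectified: a ray, as slopes to the right and down, at radius r is drawn at 1 + k1 r^2 times it, then the intrinsics apply), "R" (3x3) and "t" (3): a world point X has camera coordinates R X + t; the wrist camera has in their place "tool_from_camera" (4x4, takes a point from camera to tool coordinates, whose origin is the TCP and whose axes are the flange's). Camera axes: x right, y down, z forward; pixel columns grow to the right and rows downward; lengths in m; the calibration is good to about 2 mm. A picture is of the moment at which its call begins: read the wrist's pose just before it. camera_params takes no time and is no camera call.
- finish_job(): hands the job in; it is judged then, once.
The state is a dict: "time_s": time; "joints": joint angles; "joint_velocities": joint speeds; "effort": joint torques, N m; "tcp_pos": TCP position; "ee_rot": TCP orientation; "wrist_force": force on the tool from outside, world axes, zero at the start; "moment": the same for the moment, N m; "gripper_width": opening from 0.0 (shut) to 1.0 (fully open); "gripper_force": force on a finger pad.
Only numpy, scipy, OpenCV 4.12 (cv2) and the standard library are available. Lean on these libraries where they do the work, as an engineer would, in place of code of your own. Each camera call takes 0.05 s, during which the arm holds its last target. There are 200 camera calls.

TASK

The mini chopper's power head is parked leaning in its charging stand: lift it out, stand it upright in the collar of the chopper's lid and turn it about until its two-flat shaft finds the slot hidden in the collar and the head drops fully home. Then twist it clockwise (seen from above), turning the hub with it, to the locked position, where the orange stripes on the head face the orange ribs on the lid (either way round), and let go of it, flush and upright. Leave all the other things where they stand.

Things in the scene. Friction and masses are not known exactly. Their poses are not given: they have to be found in the camera images.
- power_head: Loose cordless power head, 0.22-0.37 kg, parked in the stand leaning 30 degrees. Origin: centre of the underside of its flange (black disc, 68 mm across, 10 mm thick); z up along its axis. Above the flange a grey box grip, 50 mm along x, 42 mm along y, z = 10 to 80 mm: orange stripes on its +x and -x faces, ribs on its +y and -y faces (grip these).
- shaft_tip (a point): Lower end of the head's steel shaft, 32 mm below the flange's underside, on the axis; axes as the head's. The shaft has two flats: 20 mm along x by 10 mm along y, with a square-cut end.
- stand: White and grey charging stand, fixed, base 115x80 mm; origin at its underside. The head's shaft stands in a 24x14 mm well, 36 mm deep, in the stand's sloping top (80x76 mm, centre 75 mm high), which leans 30 degrees to the stand's -x side (the robot's side). The head comes out along its own axis.
- chopper: Mini chopper, fixed: clear bowl, white lid 122 mm across and 76 mm high; z up, origin at the underside on the axis. A grey collar, 47 mm across, stands in the lid's middle to a height of 102 mm. Two orange ribs on the lid, at +x and -x of the collar, mark the locked direction: head's x axis along the chopper's x axis, either way round.
- collar_top (a point): Centre of the collar's round mouth (25.6 mm bore) at its top face; axes as the chopper's. The head's origin lies here when fully home, its flange resting on the collar. A wall cabinet overhangs the back of the worktop, from x = 0.63 m on, less than 0.6 m up: keep the wrist from rising under it.
- hub_top (a point): Top of a yellow hub 12 mm down in the mouth; axes as the chopper's, not the hub's. Its slot, 22.8x12.6 mm, lets the shaft fall 20 mm farther only within 7 degrees (either way round). The slot's long side starts at an unknown 34 to 86 degrees counter-clockwise from above of the chopper's x axis. The hub turns stiffly (0.12 N m) and stops dead when its slot lies along that axis: locked.
- pepper_mill: Bystander, loose: brown wooden pepper mill, 58 mm across, 170 mm tall; upright, origin at its underside. Leave it alone.
- bottle_star: Bystander, loose: cream bottle with a blue star stopper, 64 mm across, 177 mm tall; upright, origin at its underside. Leave it alone.
- spice_jar: Bystander, loose: small spice jar with a red cap, 45 mm across, 106 mm tall; upright, origin at its underside. Leave it alone.
- mug_spotted: Bystander, loose: white mug with blue-green spots, 78x114x93 mm; upright, origin at its underside. Leave it alone.
- lemon: Bystander, loose: yellow lemon, 78x55x56 mm; upright, origin at its underside. Leave it alone.
- apple: Bystander, loose: red apple, 75 mm across; upright, origin at its underside. Leave it alone.

How it is judged:
By the outcome, as a careful person would: the job done as asked, in the order asked, and still so for the second after the job is handed in, with the robot touching nothing.
It also fails if it takes over 54 s, if anything falls off the work surface, if the arm or the gripper's body presses on something with over 40 N, if the wrist force passes 120 N, or if a joint passes its speed limit or range.

## Working session

There is one attempt and no reset: what is moved stays moved. The work goes in short steps, Python scripts to look and compute and a tool call to move; the robot and the scene stay as the last step left them, time stands still between calls to the robot, and variables do not carry over. Pictures are saved under pics/ and viewed, at most 10 in all, crops included, and the job is handed in when it is done.

Besides the shell and the picture viewer there is one more tool, called after "Request:" as name([rows], argument=value, ...), one row to a line, values as JSON. drive_tool: Moves the arm, as the interface text tells. Its arguments: {"type":"object","properties":{"rows":{"type":"array"}},"required":["rows"]}

```bash
mkdir -p pics; ls
cat > h.py <<'E'
import numpy as np, cv2
from station import sense, capture, camera_params, finish_job
def ray(name,px,s=None):
    p=camera_params(name);K=np.array(p["intrinsics"])
    px=np.atleast_2d(np.asarray(px,float))
    d=cv2.undistortPoints(px.reshape(-1,1,2),K,np.array([p["k1"],0,0,0,0.])).reshape(-1,2)
    d=np.c_[d,np.ones(len(d))]
    if "R" in p:
        R=np.array(p["R"]);t=np.array(p["t"]);return -R.T@t,d@R
    T=np.array(p["tool_from_camera"]);Re=np.array(s["ee_rot"]);
    return Re@T[:3,3]+np.array(s["tcp_pos"]),d@T[:3,:3].T@Re.T
def onplane(name,px,z,s=None):
    o,d=ray(name,px,s);return o+d*((z-o[2])/d[:,2])[:,None]
def pts(name,px,dep,s=None):
    px=np.atleast_2d(px).astype(int);o,d=ray(name,px,s);return o+d*dep[px[:,1],px[:,0]][:,None]
def save(name,tag):
    s=sense();im,d=capture(name);cv2.imwrite(f"pics/{tag}.png",im[...,::-1]);np.savez(f"{tag}.npz",im=im,d=d,**{k:np.array(s[k]) for k in("ee_rot","tcp_pos")})
    return im,d,s
E
python3 - <<'E'
from h import *
a=save("side","side0")[0];b=save("top","top0")[0];c=save("wrist","wr0")[0]
s=sense();print({k:np.round(v,3) for k,v in s.items()})
for n in("side","top"):
    o,d=ray(n,[[320,200]]);print(n,o,d)
E
```

```text
pics
{'time_s': np.float64(0.15), 'joints': array([ 8.0134e+01,  2.2081e+01,  3.9800e-01, -2.0000e-02, -6.8412e+01,
       -1.4816e+01]), 'joint_velocities': array([-0.118, -0.156,  0.148,  0.093,  0.063,  0.017]), 'effort': array([-0.0000e+00, -3.9105e+01,  1.8759e+01,  4.2220e+00,  1.2000e-02,
       -0.0000e+00]), 'tcp_pos': array([0.261, 0.567, 0.2  ]), 'ee_rot': array([[ 0.909, -0.418, -0.001],
       [-0.418, -0.909, -0.002],
       [ 0.   ,  0.002, -1.   ]]), 'wrist_force': array([-0.117,  0.621,  0.334]), 'moment': array([ 0.001, -0.018, -0.054]), 'gripper_force': np.float64(0.0), 'gripper_width': np.float64(1.0)}
side [ 0.2975177  -0.52916602  0.89358926] [[ 0.26516619  0.47918783 -0.83670825]]
top [ 0.47148493 -0.05151213  0.94262604] [[ 0.0684527  -0.02607954 -0.99740436]]
```

View pics/side0.png

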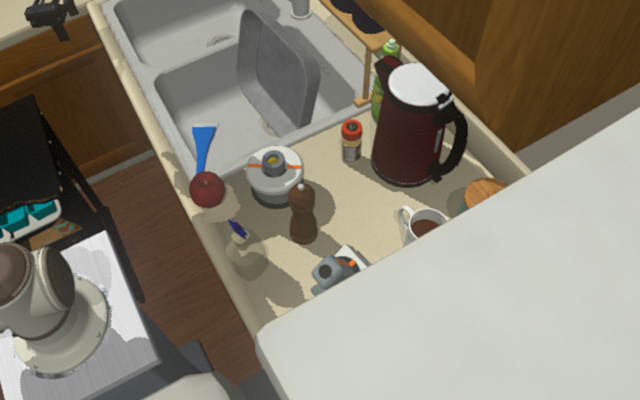

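View pics/top0.png

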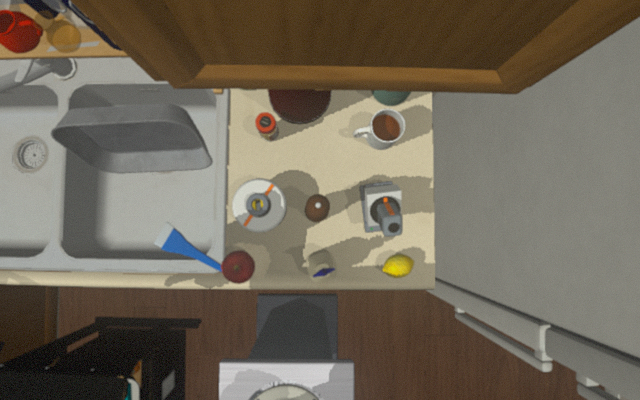

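Run:
```python
from h import *
im=np.load("top0.npz")["im"];d=np.load("top0.npz")["d"]
A=cv2.resize(im[175:240,350:415],None,fx=6,fy=6,interpolation=cv2.INTER_CUBIC);B=cv2.resize(im[175:240,226:291],None,fx=6,fy=6,interpolation=cv2.INTER_CUBIC)
cv2.imwrite("pics/c1.png",np.hstack([A,B])[...,::-1])
for px in [(258,205),(245,190),(317,208),(381,190),(386,212),(393,228),(388,232),(398,228),(320,265),(375,225),(237,265),(398,265),(300,105),(300,70)]:
    print(px,np.round(pts("top",px,d)[0],3))
# orange
hsv=cv2.cvtColor(im,cv2.COLOR_RGB2HSV);m=cv2.inRange(hsv,(5,150,130),(18,255,255))
n,l,st,c=cv2.connectedComponentsWithStats(m)
for i in range(1,n):
    x,y=c[i]
    if st[i,4]>3 and 226<x<420 and 170<y<250: print(st[i],c[i],pts("top",np.argwhere(l==i)[:,::-1],d).mean(0).round(4))
# grip points: region grid
```

```text
(258, 205) [0.519 0.064 0.065]
(245, 190) [0.552 0.093 0.075]
(317, 208) [ 0.509 -0.066  0.16 ]
(381, 190) [ 0.554 -0.209  0.084]
(386, 212) [ 0.503 -0.21   0.135]
(393, 228) [ 0.471 -0.052  0.943]
(388, 232) [ 0.462 -0.213  0.14 ]
(398, 228) [ 0.47  -0.233  0.143]
(320, 265) [ 0.393 -0.074  0.126]
(375, 225) [ 0.477 -0.2    0.055]
(237, 265) [0.385 0.11  0.059]
(398, 265) [ 0.387 -0.252  0.057]
(300, 105) [ 0.729 -0.029  0.132]
(300, 70) [ 0.643 -0.04   0.528]
[265 185   8  10  27] [268.85185185 189.33333333] [0.5535 0.0393 0.0784]
[383 197   5   6  24] [385.  199.5] [ 0.5317 -0.215   0.0974]
[385 203   9  12  35] [388.85714286 208.48571429] [ 0.5109 -0.2174  0.1264]
[244 215   8  11  25] [247.84 219.8 ] [0.4858 0.0844 0.0781]
```

View pics/c1.png

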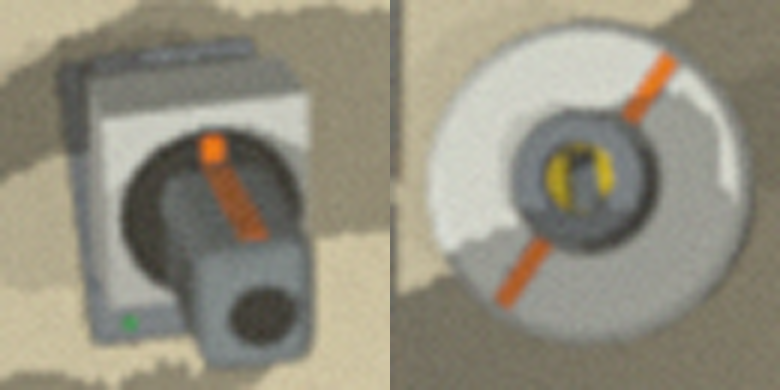

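```bash
cat >> h.py <<'E'
from scipy.spatial.transform import Rotation as Ro
def plan(R,p,n=None):
    s=sense();R0=np.array(s["ee_rot"]);w=Ro.from_matrix(R0.T@R).as_rotvec();q=R0.T@(np.array(p)-s["tcp_pos"])
    m=int(np.ceil(max(np.linalg.norm(w)/.12,np.linalg.norm(q)/.040,1)));n=n or m
    r=Ro.from_rotvec(w/n).as_matrix();v=np.linalg.solve(sum(np.linalg.matrix_power(r,k) for k in range(n)),q)
    T=s["tcp_pos"];Q=R0
    print("rows",n,"t(cm)",np.round(v*100,2),"a",np.round(w/n,4),"rot deg",np.round(np.degrees(np.linalg.norm(w)),1),"dist",np.round(np.linalg.norm(q),4))
def tilt(yaw,lean): # tool axes: z forward/down; y horizontal
    c,s_=np.cos(np.radians(yaw)),np.sin(np.radians(yaw));l=np.radians(lean)
    z=np.array([np.sin(l)*c,np.sin(l)*s_,-np.cos(l)]);y=np.array([s_,-c,0]);return np.c_[np.cross(y,z),y,z]
E
python3 - <<'E'
from h import *
print(np.round(camera_params("wrist")["tool_from_camera"],3),np.array(camera_params("wrist")["intrinsics"]).round(1))
R=tilt(3,30);print(R.round(2))
plan(R,[.36,-.215,.36])
E
```

```text
[[ 0.    -0.96  -0.279  0.076]
 [ 1.     0.001 -0.001  0.   ]
 [ 0.001 -0.279  0.96  -0.184]
 [ 0.     0.     0.     1.   ]] [[321.5   0.  321.7]
 [  0.  321.5 198.3]
 [  0.    0.    1. ]]
[[ 0.86  0.05  0.5 ]
 [ 0.05 -1.    0.03]
 [ 0.5   0.   -0.87]]
rows 21 t(cm) [ 1.4   3.56 -0.51] a [ 0.0061  0.0245 -0.0225] rot deg 40.6 dist 0.8048
```

Run:
```python
from h import *
plan(tilt(0,0),[.48,.064,.22],16)
```

```text
rows 16 t(cm) [ 2.06  2.78 -0.12] a [ 0.0001  0.     -0.0269] rot deg 24.7 dist 0.5495
```

Request:
drive_tool([
  {"tx":2.06,"ty":2.78,"tz":-0.12,"az":-0.0269},
  {"tx":2.06,"ty":2.78,"tz":-0.12,"az":-0.0269},
  {"tx":2.06,"ty":2.78,"tz":-0.12,"az":-0.0269},
  {"tx":2.06,"ty":2.78,"tz":-0.12,"az":-0.0269},
  {"tx":2.06,"ty":2.78,"tz":-0.12,"az":-0.0269},
  {"tx":2.06,"ty":2.78,"tz":-0.12,"az":-0.0269},
  {"tx":2.06,"ty":2.78,"tz":-0.12,"az":-0.0269},
  {"tx":2.06,"ty":2.78,"tz":-0.12,"az":-0.0269},
])

```text
invalid input at $.rows[0]: expected keys tx, ty, tz, ax, ay, az, claw
```

Request:
drive_tool([
  {"tx":2.06,"ty":2.78,"tz":-0.12,"az":-0.0269},
  {"tx":2.06,"ty":2.78,"tz":-0.12,"az":-0.0269},
  {"tx":2.06,"ty":2.78,"tz":-0.12,"az":-0.0269},
  {"tx":2.06,"ty":2.78,"tz":-0.12,"az":-0.0269},
  {"tx":2.06,"ty":2.78,"tz":-0.12,"az":-0.0269},
  {"tx":2.06,"ty":2.78,"tz":-0.12,"az":-0.0269},
  {"tx":2.06,"ty":2.78,"tz":-0.12,"az":-0.0269},
  {"tx":2.06,"ty":2.78,"tz":-0.12,"az":-0.0269},
  {"tx":0},
  {"tx":0},
])

```text
invalid input at $.rows[0]: expected keys tx, ty, tz, ax, ay, az, claw
```

Run:
```python
from h import *
im,d,s=save("wrist","w1")
print(s["time_s"],s["tcp_pos"],s["ee_rot"],s["joints"])
```

```text
0.15 [0.26077928 0.56745086 0.2000064 ] [[ 9.08586112e-01 -4.17697148e-01 -6.08477649e-04]
 [-4.17697576e-01 -9.08584727e-01 -1.59021820e-03]
 [ 1.11376109e-04  1.69900981e-03 -9.99998550e-01]] [ 8.01339617e+01  2.20812560e+01  3.97892402e-01 -2.01492243e-02
 -6.84123766e+01 -1.48158492e+01]
```

View pics/w1.png

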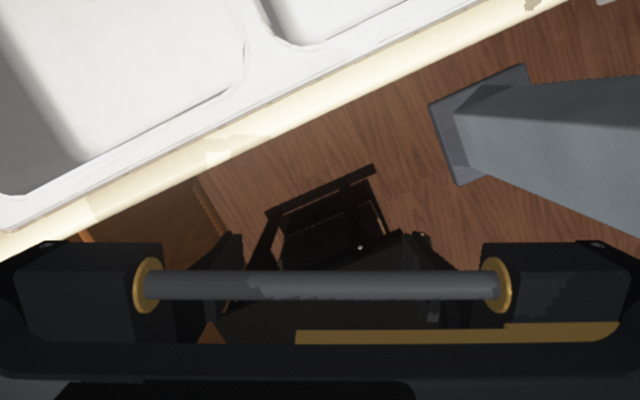

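Request:
drive_tool([
  {"tx":2.06,"ty":2.78,"tz":-0.12,"ax":0,"ay":0,"az":-0.0269,"claw":8.7},
  {"tx":2.06,"ty":2.78,"tz":-0.12,"ax":0,"ay":0,"az":-0.0269,"claw":8.7},
  {"tx":2.06,"ty":2.78,"tz":-0.12,"ax":0,"ay":0,"az":-0.0269,"claw":8.7},
  {"tx":2.06,"ty":2.78,"tz":-0.12,"ax":0,"ay":0,"az":-0.0269,"claw":8.7},
  {"tx":2.06,"ty":2.78,"tz":-0.12,"ax":0,"ay":0,"az":-0.0269,"claw":8.7},
  {"tx":2.06,"ty":2.78,"tz":-0.12,"ax":0,"ay":0,"az":-0.0269,"claw":8.7},
  {"tx":2.06,"ty":2.78,"tz":-0.12,"ax":0,"ay":0,"az":-0.0269,"claw":8.7},
  {"tx":2.06,"ty":2.78,"tz":-0.12,"ax":0,"ay":0,"az":-0.0269,"claw":8.7},
])

```text
time_s: 0.87
tcp_pos: [0.3429, 0.3022, 0.2106]
ee_rot: [[0.977, -0.212, -0.0], [-0.212, -0.977, 0.0], [-0.0, -0.0, -1.0]]
wrist_force: [0.3, 0.2, -0.2]
gripper_width: 1.0
gripper_force: 0.0
```

Request:
drive_tool([
  {"tx":2.06,"ty":2.78,"tz":-0.12,"ax":0,"ay":0,"az":-0.0269,"claw":8.7},
  {"tx":2.06,"ty":2.78,"tz":-0.12,"ax":0,"ay":0,"az":-0.0269,"claw":8.7},
  {"tx":2.06,"ty":2.78,"tz":-0.12,"ax":0,"ay":0,"az":-0.0269,"claw":8.7},
  {"tx":2.06,"ty":2.78,"tz":-0.12,"ax":0,"ay":0,"az":-0.0269,"claw":8.7},
  {"tx":2.06,"ty":2.78,"tz":-0.12,"ax":0,"ay":0,"az":-0.0269,"claw":8.7},
  {"tx":2.06,"ty":2.78,"tz":-0.12,"ax":0,"ay":0,"az":-0.0269,"claw":8.7},
  {"tx":2.06,"ty":2.78,"tz":-0.12,"ax":0,"ay":0,"az":-0.0269,"claw":8.7},
  {"tx":2.06,"ty":2.78,"tz":-0.12,"ax":0,"ay":0,"az":-0.0269,"claw":8.7},
  {"tx":0,"ty":0,"tz":0,"ax":0,"ay":0,"az":0,"claw":8.7},
  {"tx":0,"ty":0,"tz":0,"ax":0,"ay":0,"az":0,"claw":8.7},
])

```text
time_s: 1.7
tcp_pos: [0.4796, 0.0623, 0.2196]
ee_rot: [[1.0, -0.004, -0.001], [-0.004, -1.0, -0.0], [-0.001, 0.0, -1.0]]
wrist_force: [-0.3, -0.1, -0.7]
gripper_width: 1.005
gripper_force: 0.0
```

Run:
```python
from h import *
im,d,s=save("wrist","w2")
print(s["time_s"],s["tcp_pos"],s["ee_rot"],s["joints"])
```

```text
1.7 [0.47961099 0.06230522 0.21961594] [[ 9.99989972e-01 -4.38939044e-03 -8.88047302e-04]
 [-4.38954387e-03 -9.99990351e-01 -1.70897503e-04]
 [-8.87288598e-04  1.74793912e-04 -9.99999591e-01]] [ 2.66852644e+01  7.33753061e+00 -1.68850155e+01 -1.54568369e-02
 -6.58273139e+01  6.30695723e+01]
```

View pics/w2.png

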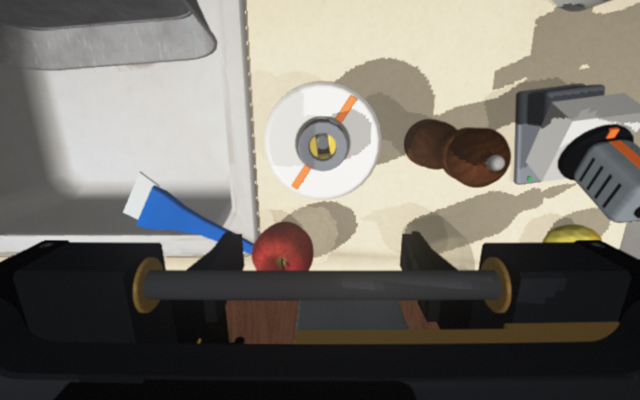

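Run:
```python
from h import *
z=np.load("w2.npz");im=z["im"];d=z["d"];s=dict(ee_rot=z["ee_rot"],tcp_pos=z["tcp_pos"])
u,v=np.meshgrid(np.arange(250,400),np.arange(70,210));px=np.c_[u.ravel(),v.ravel()]
P=pts("wrist",px,d,s);ok=d[px[:,1],px[:,0]]>0
c=ok&(P[:,2]>.093)&(P[:,2]<.12)&(np.hypot(P[:,0]-.519,P[:,1]-.064)<.035)
print("collar top z",np.median(P[c,2]),c.sum())
(cx,cy),r=cv2.minEnclosingCircle((P[c,:2]*1000).astype(np.float32));print("depth circle",cx,cy,r, P[c,:2].mean(0))
hsv=cv2.cvtColor(im,cv2.COLOR_RGB2HSV)
m=np.zeros(im.shape[:2],np.uint8);m[70:210,250:400]=cv2.inRange(hsv,(3,140,120),(17,255,255))[70:210,250:400]
n,l,st,cc=cv2.connectedComponentsWithStats(m);Q=[]
for i in range(1,n):
    if st[i,4]>15: p=np.argwhere(l==i)[:,::-1];w=onplane("wrist",p,.08,s);Q.append(w.mean(0));print(st[i,4],cc[i],w.mean(0).round(4),pts("wrist",p,d,s).mean(0).round(4))
D=Q[0]-Q[1];print("rib angle",np.degrees(np.arctan2(D[1],D[0])),"mid",(Q[0]+Q[1])/2)
# yellow
m=np.zeros_like(m);m[120:170,300:345]=cv2.inRange(hsv,(20,90,60),(35,255,255))[120:170,300:345]
p=np.argwhere(m)[:,::-1];w=onplane("wrist",p,.09,s);print("yellow",len(p),w.min(0),w.max(0),w.mean(0));print(cv2.minEnclosingCircle((w[:,:2]*1000).astype(np.float32)))
# rectified plan view at z=.09, north=+x, left=+y, 0.1mm/px
cxy=np.array([.519,.064]);N=500
g=(np.arange(N)-N/2)*.0001
X=cxy[0]-g[:,None]+0*g;Y=cxy[1]-g[None,:]+0*g[:,None]
t=camera_params("wrist");T=np.array(t["tool_from_camera"])
def warp(h):
    W=np.c_[X.ravel(),Y.ravel(),np.full(X.size,h)];C=((W-s["tcp_pos"])@s["ee_rot"]-T[:3,3])@T[:3,:3]
    q=cv2.projectPoints(C,np.zeros(3),np.zeros(3),np.array(t["intrinsics"]),np.array([t["k1"],0,0,0,0.]))[0].reshape(N,N,2).astype(np.float32)
    return cv2.remap(im,q[...,0],q[...,1],cv2.INTER_CUBIC)
A=np.hstack([cv2.resize(warp(h),(400,400)) for h in(.102,.09)]);
for k in(200,600): cv2.circle(A,(k,200),1,(255,0,0),-1)
cv2.imwrite("pics/rect.png",A[...,::-1])
```

```text
collar top z 0.10200819574774453 1414
depth circle 518.3515625 61.449893951416016 23.451908111572266 [0.51892174 0.06131863]
190 [345.47894737 108.55789474] [0.5524 0.0388 0.08  ] [0.5526 0.0389 0.082 ]
147 [300.68027211 176.5170068 ] [0.4851 0.0838 0.08  ] [0.4854 0.0837 0.0809]
rib angle -33.75871227253891 mid [0.51878365 0.06131423 0.08      ]
yellow 297 [0.50580802 0.04911238 0.09      ] [0.52804567 0.07345211 0.09      ] [0.51611614 0.06121972 0.09      ]
((517.6049194335938, 61.43280792236328), 12.826669692993164)
```

View pics/rect.png

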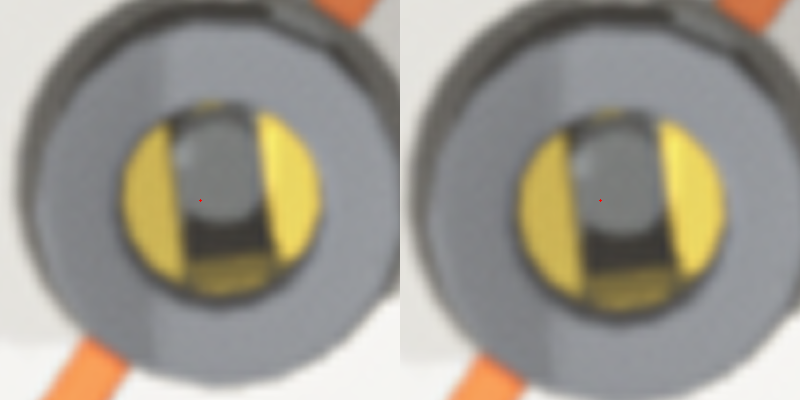

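Run:
```python
from h import *
plan(tilt(5,30),[.39,-.222,.27],10)
```

```text
rows 10 t(cm) [-0.86  2.81 -0.74] a [ 0.0024  0.0524 -0.0088] rot deg 30.5 dist 0.303
```

Request:
drive_tool([
  {"tx":-0.86,"ty":2.81,"tz":-0.74,"ax":0.0024,"ay":0.0524,"az":-0.0088,"claw":8.7},
  {"tx":-0.86,"ty":2.81,"tz":-0.74,"ax":0.0024,"ay":0.0524,"az":-0.0088,"claw":8.7},
  {"tx":-0.86,"ty":2.81,"tz":-0.74,"ax":0.0024,"ay":0.0524,"az":-0.0088,"claw":8.7},
  {"tx":-0.86,"ty":2.81,"tz":-0.74,"ax":0.0024,"ay":0.0524,"az":-0.0088,"claw":8.7},
  {"tx":-0.86,"ty":2.81,"tz":-0.74,"ax":0.0024,"ay":0.0524,"az":-0.0088,"claw":8.7},
  {"tx":-0.86,"ty":2.81,"tz":-0.74,"ax":0.0024,"ay":0.0524,"az":-0.0088,"claw":8.7},
  {"tx":-0.86,"ty":2.81,"tz":-0.74,"ax":0.0024,"ay":0.0524,"az":-0.0088,"claw":8.7},
  {"tx":-0.86,"ty":2.81,"tz":-0.74,"ax":0.0024,"ay":0.0524,"az":-0.0088,"claw":8.7},
  {"tx":-0.86,"ty":2.81,"tz":-0.74,"ax":0.0024,"ay":0.0524,"az":-0.0088,"claw":8.7},
  {"tx":-0.86,"ty":2.81,"tz":-0.74,"ax":0.0024,"ay":0.0524,"az":-0.0088,"claw":8.7},
])

```text
time_s: 2.58
tcp_pos: [0.3908, -0.2176, 0.2706]
ee_rot: [[0.863, 0.093, 0.497], [0.081, -0.996, 0.046], [0.5, 0.0, -0.866]]
wrist_force: [0.7, 0.0, -0.7]
gripper_width: 0.998
gripper_force: 0.0
```

Request:
drive_tool([
  {"tx":0,"ty":0,"tz":0,"ax":0,"ay":0,"az":0,"claw":8.7},
  {"tx":0,"ty":0,"tz":0,"ax":0,"ay":0,"az":0,"claw":8.7},
])

```text
time_s: 2.75
tcp_pos: [0.3907, -0.2195, 0.27]
ee_rot: [[0.865, 0.084, 0.494], [0.072, -0.996, 0.043], [0.496, -0.002, -0.868]]
wrist_force: [-0.4, 0.6, -0.7]
gripper_width: 0.998
gripper_force: 0.0
```

Run:
```python
from h import *
im,d,s=save("wrist","w3")
print(s["time_s"],s["tcp_pos"],s["ee_rot"],s["joints"])
```

```text
2.75 [ 0.39069075 -0.21948735  0.27001697] [[ 0.86535416  0.08412174  0.49405031]
 [ 0.0720846  -0.99645358  0.04340591]
 [ 0.49594958 -0.00194807 -0.86834913]] [-17.48934725 -10.5991559  -27.24712112 -15.16209207 -46.54884775
 120.12380458]
```

View pics/w3.png

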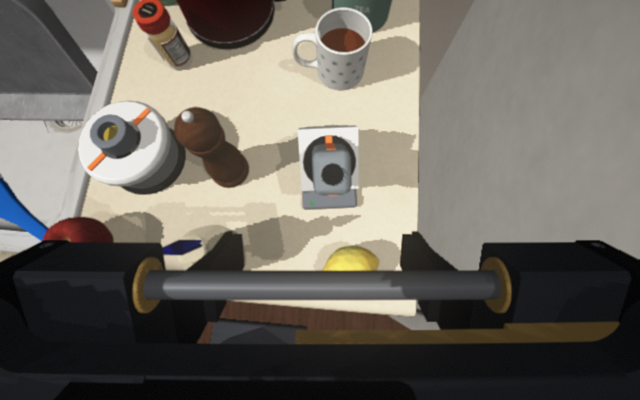

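```bash
cat > head.py <<'E'
from h import *
import sys
z=np.load(sys.argv[1]+".npz");im=z["im"];d=z["d"];s=dict(ee_rot=z["ee_rot"],tcp_pos=z["tcp_pos"]);R=s["ee_rot"]
b=[int(x) for x in sys.argv[2:6]]
u,v=np.meshgrid(np.arange(b[0],b[1]),np.arange(b[2],b[3]));px=np.c_[u.ravel(),v.ravel()]
P=pts("wrist",px,d,s);L=(P-s["tcp_pos"])@R;ok=d[px[:,1],px[:,0]]>0
h,e=np.histogram(L[ok,2],np.arange(0,.3,.004));print([(round(x,3),k) for x,k in zip(e,h) if k>20])
def plane(Q):
    for _ in range(4):
        c=Q.mean(0);n=np.linalg.svd(Q-c)[2][2];r=(Q-c)@n;k=abs(r)<max(2*np.median(abs(r)),5e-4);Q=Q[k]
    return c,n*np.sign(n[2]),len(Q)
zt=np.percentile(L[ok,2],1);
top=ok&(L[:,2]<zt+.010)
for nm,m in(("griptop",top),("flange",ok&(abs(L[:,2]-zt-.07)<.006)),("plate",ok&(abs(L[:,2]-zt-.081)<.005))):
    c,n,k=plane(P[m]);print(nm,k,"c",c.round(4),"n",n.round(3),"lean",np.degrees(np.arccos(n[2])).round(2),"dir",np.degrees(np.arctan2(n[1],n[0])).round(1))
m=np.zeros(im.shape[:2],np.uint8);m[px[top,1],px[top,0]]=255
cs=max(cv2.findContours(m,0,1)[0],key=cv2.contourArea)[:,0]
q=(pts("wrist",cs,d,s)-s["tcp_pos"])@R
(c0,wh,a)=cv2.minAreaRect((q[:,:2]*1000).astype(np.float32));c3=np.r_[np.array(c0)/1000,np.median(L[top,2])]
print("top rect tool",np.round(c0,1),np.round(wh,1),a,"world",(R@c3+s["tcp_pos"]).round(4))
# white plate rect by colour+depth
hsv=cv2.cvtColor(im,cv2.COLOR_RGB2HSV)
pl=ok&(abs(L[:,2]-zt-.081)<.02)&(hsv[px[:,1],px[:,0],1]<40)&(hsv[px[:,1],px[:,0],2]>150)
q=L[pl,:2]*1000;c0,wh,a=cv2.minAreaRect(q.astype(np.float32));print("plate rect",np.round(c0,1),np.round(wh,1),a,pl.sum())
E
python3 head.py w3 290 370 115 215
```

```text
[(np.float64(0.144), np.int64(389)), (np.float64(0.148), np.int64(943)), (np.float64(0.152), np.int64(254)), (np.float64(0.156), np.int64(113)), (np.float64(0.16), np.int64(22)), (np.float64(0.168), np.int64(22)), (np.float64(0.196), np.int64(23)), (np.float64(0.216), np.int64(524)), (np.float64(0.22), np.int64(112)), (np.float64(0.224), np.int64(196)), (np.float64(0.228), np.int64(1059)), (np.float64(0.256), np.int64(37)), (np.float64(0.26), np.int64(383)), (np.float64(0.264), np.int64(569)), (np.float64(0.268), np.int64(427)), (np.float64(0.272), np.int64(144)), (np.float64(0.276), np.int64(133)), (np.float64(0.28), np.int64(140)), (np.float64(0.284), np.int64(136)), (np.float64(0.288), np.int64(116)), (np.float64(0.292), np.int64(109))]
griptop 792 c [ 0.4724 -0.2226  0.1437] n [-0.49  -0.059  0.87 ] lean 29.59 dir -173.1
flange 327 c [ 0.515  -0.2143  0.0888] n [-0.5   -0.069  0.864] lean 30.29 dir -172.1
plate 728 c [ 0.5219 -0.2153  0.0812] n [-0.497 -0.067  0.865] lean 30.09 dir -172.4
top rect tool [ 6.7 10.6] [40.2 48.2] 89.62034606933594 world [ 0.4714 -0.223   0.1433]
plate rect [8.8 9.2] [76.  80.4] 87.66910552978516 1288
```

Run:
```python
from h import *
R=tilt(7.5,30);C=np.array([.5113,-.218,.0748]);n=-R[:,2]
plan(R,C+n*.106,6)
```

```text
rows 6 t(cm) [0.1  0.23 2.04] a [ 0.0033  0.0009 -0.0064] rot deg 2.5 dist 0.1235
```

Request:
drive_tool([
  {"tx":0.1,"ty":0.23,"tz":2.04,"ax":0.0033,"ay":0.0009,"az":-0.0064,"claw":8.7},
  {"tx":0.1,"ty":0.23,"tz":2.04,"ax":0.0033,"ay":0.0009,"az":-0.0064,"claw":8.7},
  {"tx":0.1,"ty":0.23,"tz":2.04,"ax":0.0033,"ay":0.0009,"az":-0.0064,"claw":8.7},
  {"tx":0.1,"ty":0.23,"tz":2.04,"ax":0.0033,"ay":0.0009,"az":-0.0064,"claw":8.7},
  {"tx":0.1,"ty":0.23,"tz":2.04,"ax":0.0033,"ay":0.0009,"az":-0.0064,"claw":8.7},
  {"tx":0.1,"ty":0.23,"tz":2.04,"ax":0.0033,"ay":0.0009,"az":-0.0064,"claw":8.7},
  {"tx":0,"ty":0,"tz":0,"ax":0,"ay":0,"az":0,"claw":8.7},
  {"tx":0,"ty":0,"tz":0,"ax":0,"ay":0,"az":0,"claw":8.7},
])

```text
time_s: 3.47
tcp_pos: [0.4596, -0.2223, 0.1653]
ee_rot: [[0.859, 0.137, 0.493], [0.118, -0.991, 0.069], [0.497, -0.001, -0.867]]
wrist_force: [0.6, 0.9, 0.1]
gripper_width: 0.999
gripper_force: 0.0
```

```bash
python3 - <<'E'
from h import *
save("wrist","w4")
R=tilt(7.5,30);C=np.array([.5113,-.218,.0748]);n=-R[:,2]
plan(R,C+n*.026,6)
E
python3 head.py w4 260 420 60 260
```

```text
rows 6 t(cm) [-0.02  0.03  1.32] a [-0.0004  0.0001  0.0008] rot deg 0.3 dist 0.0794
[(np.float64(0.02), np.int64(1146)), (np.float64(0.024), np.int64(2045)), (np.float64(0.028), np.int64(401)), (np.float64(0.032), np.int64(173)), (np.float64(0.036), np.int64(81)), (np.float64(0.04), np.int64(54)), (np.float64(0.044), np.int64(59)), (np.float64(0.048), np.int64(62)), (np.float64(0.052), np.int64(66)), (np.float64(0.056), np.int64(50)), (np.float64(0.06), np.int64(51)), (np.float64(0.064), np.int64(49)), (np.float64(0.068), np.int64(48)), (np.float64(0.072), np.int64(41)), (np.float64(0.076), np.int64(43)), (np.float64(0.08), np.int64(39)), (np.float64(0.092), np.int64(1145)), (np.float64(0.096), np.int64(51)), (np.float64(0.1), np.int64(943)), (np.float64(0.104), np.int64(1400)), (np.float64(0.108), np.int64(39)), (np.float64(0.112), np.int64(65)), (np.float64(0.12), np.int64(62)), (np.float64(0.128), np.int64(60)), (np.float64(0.132), np.int64(59)), (np.float64(0.136), np.int64(357)), (np.float64(0.14), np.int64(1115)), (np.float64(0.144), np.int64(599)), (np.float64(0.148), np.int6
[... 740 characters left out ...]
(0.232), np.int64(1041)), (np.float64(0.236), np.int64(1026)), (np.float64(0.24), np.int64(907)), (np.float64(0.244), np.int64(735)), (np.float64(0.248), np.int64(630)), (np.float64(0.252), np.int64(567)), (np.float64(0.256), np.int64(529)), (np.float64(0.26), np.int64(511)), (np.float64(0.264), np.int64(348))]
griptop 323 c [ 0.4545 -0.2687  0.1996] n [0.342 0.931 0.128] lean 82.64 dir 69.8
flange 97 c [ 0.5001 -0.2197  0.1423] n [0.844 0.117 0.524] lean 58.41 dir 7.9
plate 108 c [ 0.5056 -0.2184  0.1327] n [0.852 0.124 0.509] lean 59.39 dir 8.3
top rect tool [ 4.  44.7] [19.   7.1] 26.093809127807617 world [ 0.453  -0.2683  0.1957]
plate rect [ -4.7 -17.7] [10.1  0.1] 1.7558526992797852 14
```

Run:
```python
from h import *
z=np.load("w4.npz");im=z["im"];d=z["d"];s=dict(ee_rot=z["ee_rot"],tcp_pos=z["tcp_pos"])
u,v=np.meshgrid(np.arange(240,420),np.arange(60,300));px=np.c_[u.ravel(),v.ravel()]
L=(pts("wrist",px,d,s)-s["tcp_pos"])@s["ee_rot"]
for lo,hi in((.017,.028),(.088,.096),(.100,.107)):
    m=(L[:,2]>lo)&(L[:,2]<hi)&(abs(L[:,1])<.045);q=L[m]*1000
    print(lo,np.median(q[:,2]).round(1),np.percentile(q,[1,99],axis=0).round(1).tolist(),cv2.minAreaRect(q[:,:2].astype(np.float32)))
```

```text
0.017 24.7 [[-23.3, -15.3, 20.7], [21.0, 21.2, 27.7]] ((-0.8876380920410156, 2.9497194290161133), (45.93117141723633, 37.75537109375), 0.11751777678728104)
0.088 94.2 [[-16.6, -29.4, 92.3], [32.4, 35.6, 95.8]] ((6.77092170715332, 2.724334716796875), (66.72569274902344, 53.03889083862305), 87.92291259765625)
0.1 104.2 [[-38.1, -34.6, 102.2], [40.5, 40.9, 105.9]] ((0.8969459533691406, 3.0024986267089844), (80.19258880615234, 76.25957489013672), 0.4077868163585663)
```

Request:
drive_tool([
  {"tx":0,"ty":0.05,"tz":1.3,"ax":0,"ay":0,"az":0,"claw":8.7},
  {"tx":0,"ty":0.05,"tz":1.3,"ax":0,"ay":0,"az":0,"claw":8.7},
  {"tx":0,"ty":0.05,"tz":1.3,"ax":0,"ay":0,"az":0,"claw":8.7},
  {"tx":0,"ty":0.05,"tz":1.3,"ax":0,"ay":0,"az":0,"claw":8.7},
  {"tx":0,"ty":0.05,"tz":1.3,"ax":0,"ay":0,"az":0,"claw":8.7},
  {"tx":0,"ty":0.05,"tz":1.3,"ax":0,"ay":0,"az":0,"claw":8.7},
  {"tx":0,"ty":0,"tz":0,"ax":0,"ay":0,"az":0,"claw":8.7},
])

```text
time_s: 4.1
tcp_pos: [0.4984, -0.2216, 0.0985]
ee_rot: [[0.859, 0.133, 0.495], [0.115, -0.991, 0.067], [0.499, -0.0, -0.866]]
wrist_force: [-0.4, 0.4, -0.4]
gripper_width: 0.999
gripper_force: 0.0
```

Request:
drive_tool([
  {"tx":0,"ty":0,"tz":0,"ax":0,"ay":0,"az":0,"claw":3.5},
  {"tx":0,"ty":0,"tz":0,"ax":0,"ay":0,"az":0,"claw":3.5},
  {"tx":0,"ty":0,"tz":0,"ax":0,"ay":0,"az":0,"claw":3.5},
  {"tx":0,"ty":0,"tz":0,"ax":0,"ay":0,"az":0,"claw":3.5},
  {"tx":0,"ty":0,"tz":0,"ax":0,"ay":0,"az":0,"claw":3.5},
  {"tx":0,"ty":0,"tz":0,"ax":0,"ay":0,"az":0,"claw":3.5},
  {"tx":0,"ty":0,"tz":0,"ax":0,"ay":0,"az":0,"claw":3.5},
  {"tx":0,"ty":0,"tz":0,"ax":0,"ay":0,"az":0,"claw":3.5},
])

```text
time_s: 4.77
tcp_pos: [0.4976, -0.2224, 0.0989]
ee_rot: [[0.859, 0.132, 0.495], [0.114, -0.991, 0.066], [0.5, -0.001, -0.866]]
wrist_force: [0.3, 0.7, -0.3]
gripper_width: 0.479
gripper_force: 21.9
```

Request:
drive_tool([
  {"tx":0,"ty":0,"tz":0,"ax":0,"ay":0,"az":0,"claw":3.5},
  {"tx":0,"ty":0,"tz":-0.5,"ax":0,"ay":0,"az":0,"claw":3.5},
  {"tx":0,"ty":0,"tz":-0.5,"ax":0,"ay":0,"az":0,"claw":3.5},
  {"tx":0,"ty":0,"tz":-1,"ax":0,"ay":0,"az":0,"claw":3.5},
  {"tx":0,"ty":0,"tz":-1,"ax":0,"ay":0,"az":0,"claw":3.5},
  {"tx":0,"ty":0,"tz":-1,"ax":0,"ay":0,"az":0,"claw":3.5},
  {"tx":0,"ty":0,"tz":-1,"ax":0,"ay":0,"az":0,"claw":3.5},
  {"tx":0,"ty":0,"tz":-1,"ax":0,"ay":0,"az":0,"claw":3.5},
  {"tx":0,"ty":0,"tz":-1,"ax":0,"ay":0,"az":0,"claw":3.5},
  {"tx":0,"ty":0,"tz":0,"ax":0,"ay":0,"az":0,"claw":3.5},
])

```text
time_s: 5.6
tcp_pos: [0.4632, -0.228, 0.1622]
ee_rot: [[0.857, 0.132, 0.499], [0.115, -0.991, 0.064], [0.503, 0.003, -0.864]]
wrist_force: [-0.1, -0.3, -1.3]
gripper_width: 0.479
gripper_force: 29.9
```

Run:
```python
from h import *
s=sense();print(s["wrist_force"],s["joints"])
plan(tilt(7.5,0),[.43,-.19,.29],12)
```

```text
[-0.10551996 -0.34620024 -1.30617766] [-17.61778278   3.81780636 -28.36613939 -23.44585635 -32.16646543
 132.34290736]
rows 12 t(cm) [ 0.08 -0.35 -1.1 ] a [ 0.0002 -0.0439  0.0002] rot deg 30.2 dist 0.1374
```

Request:
drive_tool([
  {"tx":0.08,"ty":-0.35,"tz":-1.1,"ax":0,"ay":-0.0439,"az":0,"claw":3.5},
  {"tx":0.08,"ty":-0.35,"tz":-1.1,"ax":0,"ay":-0.0439,"az":0,"claw":3.5},
  {"tx":0.08,"ty":-0.35,"tz":-1.1,"ax":0,"ay":-0.0439,"az":0,"claw":3.5},
  {"tx":0.08,"ty":-0.35,"tz":-1.1,"ax":0,"ay":-0.0439,"az":0,"claw":3.5},
  {"tx":0.08,"ty":-0.35,"tz":-1.1,"ax":0,"ay":-0.0439,"az":0,"claw":3.5},
  {"tx":0.08,"ty":-0.35,"tz":-1.1,"ax":0,"ay":-0.0439,"az":0,"claw":3.5},
  {"tx":0.08,"ty":-0.35,"tz":-1.1,"ax":0,"ay":-0.0439,"az":0,"claw":3.5},
  {"tx":0.08,"ty":-0.35,"tz":-1.1,"ax":0,"ay":-0.0439,"az":0,"claw":3.5},
  {"tx":0.08,"ty":-0.35,"tz":-1.1,"ax":0,"ay":-0.0439,"az":0,"claw":3.5},
  {"tx":0.08,"ty":-0.35,"tz":-1.1,"ax":0,"ay":-0.0439,"az":0,"claw":3.5},
])

```text
time_s: 6.43
tcp_pos: [0.4313, -0.1959, 0.2661]
ee_rot: [[0.988, 0.132, 0.083], [0.131, -0.991, 0.011], [0.083, 0.0, -0.997]]
wrist_force: [-0.1, -0.3, -2.2]
gripper_width: 0.483
gripper_force: 29.9
```

Request:
drive_tool([
  {"tx":0.08,"ty":-0.35,"tz":-1.1,"ax":0,"ay":-0.0439,"az":0,"claw":3.5},
  {"tx":0.08,"ty":-0.35,"tz":-1.1,"ax":0,"ay":-0.0439,"az":0,"claw":3.5},
  {"tx":0,"ty":0,"tz":0,"ax":0,"ay":0,"az":0,"claw":3.5},
  {"tx":0,"ty":0,"tz":0,"ax":0,"ay":0,"az":0,"claw":3.5},
])

```text
time_s: 6.77
tcp_pos: [0.4314, -0.1889, 0.2871]
ee_rot: [[0.991, 0.132, -0.001], [0.132, -0.991, -0.0], [-0.001, -0.0, -1.0]]
wrist_force: [0.1, 0.2, -3.4]
gripper_width: 0.477
gripper_force: 29.9
```

Run:
```python
from h import *
plan(tilt(7.5,0),[.5187,.0613,.22],10)
a=save("side","side1");b=save("wrist","w5")
cv2.imwrite("pics/c2.png",np.hstack([cv2.resize(a[0][130:330,200:440],(400,333)),cv2.resize(b[0],(400,333))])[...,::-1])
```

```text
rows 10 t(cm) [ 1.2  -2.37  0.67] a [-0.      0.0001  0.0002] rot deg 0.1 dist 0.2733
```

View pics/c2.png

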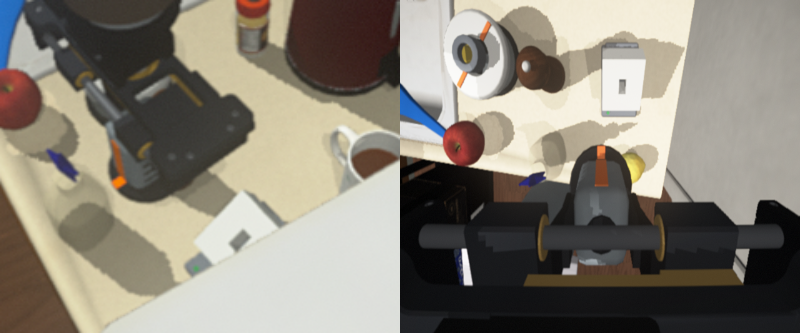

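Run:
```python
from h import *
z=np.load("w5.npz");im=z["im"];d=z["d"];s=dict(ee_rot=z["ee_rot"],tcp_pos=z["tcp_pos"])
u,v=np.meshgrid(np.arange(420,580)*0+0,[0])
u,v=np.meshgrid(np.arange(250,400),np.arange(160,260));px=np.c_[u.ravel(),v.ravel()]
L=(pts("wrist",px,d,s)-s["tcp_pos"])@s["ee_rot"]*1000
h,e=np.histogram(L[:,2],np.arange(-70,60,4));print([(int(a),int(b)) for a,b in zip(e,h) if b>30])
m=(L[:,2]>8)&(L[:,2]<30)&(np.hypot(L[:,0],L[:,1])<45);q=L[m];print("flange",m.sum(),np.median(q[:,2]),np.percentile(q,[1,99],axis=0).round(1).tolist(),cv2.fitEllipse(cv2.convexHull(q[:,:2].astype(np.float32))))
A=np.c_[q[:,:2],np.ones(len(q))];print("flange plane slopes",np.linalg.lstsq(A,q[:,2],rcond=None)[0])
m=(L[:,2]>-48)&(L[:,2]<8)&(abs(L[:,0]-25)<4)&(abs(L[:,1])<17);q=L[m];A=np.c_[q[:,1:],np.ones(len(q))];print("face x = a y + b z + c",np.linalg.lstsq(A,q[:,0],rcond=None)[0],m.sum())
```

```text
[(-54, 1804), (-50, 1097), (-46, 702), (-42, 357), (-38, 320), (-34, 291), (-30, 277), (-26, 241), (-22, 161), (-18, 151), (-14, 142), (-10, 131), (-6, 123), (-2, 118), (2, 108), (6, 78), (14, 1220), (18, 772), (22, 76)]
flange 2114 17.807864064998107 [[-6.3, -33.1, 8.7], [32.7, 31.9, 24.7]] ((-0.4981689453125, -0.37294960021972656), (66.34516906738281, 67.71477508544922), 58.8136100769043)
flange plane slopes [4.29654398e-03 7.84686084e-03 1.78417332e+01]
face x = a y + b z + c [-6.55989918e-03  2.25664766e-02  2.36825102e+01] 2341
```

Run:
```python
from h import *
plan(tilt(7.5,0),[.5194,.0612,.20],11)
```

```text
rows 11 t(cm) [ 1.11 -2.15  0.78] a [-0.      0.0003  0.0001] rot deg 0.2 dist 0.2795
```

Request:
drive_tool([
  {"tx":1.11,"ty":-2.15,"tz":0.3,"ax":0,"ay":0,"az":0,"claw":3.5},
  {"tx":1.11,"ty":-2.15,"tz":0.3,"ax":0,"ay":0,"az":0,"claw":3.5},
  {"tx":1.11,"ty":-2.15,"tz":0.3,"ax":0,"ay":0,"az":0,"claw":3.5},
  {"tx":1.11,"ty":-2.15,"tz":0.3,"ax":0,"ay":0,"az":0,"claw":3.5},
  {"tx":1.11,"ty":-2.15,"tz":0.3,"ax":0,"ay":0,"az":0,"claw":3.5},
  {"tx":1.11,"ty":-2.15,"tz":0.3,"ax":0,"ay":0,"az":0,"claw":3.5},
  {"tx":1.11,"ty":-2.15,"tz":0.3,"ax":0,"ay":0,"az":0,"claw":3.5},
  {"tx":1.11,"ty":-2.15,"tz":1.6,"ax":0,"ay":0,"az":0,"claw":3.5},
  {"tx":1.11,"ty":-2.15,"tz":1.6,"ax":0,"ay":0,"az":0,"claw":3.5},
  {"tx":1.11,"ty":-2.15,"tz":1.6,"ax":0,"ay":0,"az":0,"claw":3.5},
])

```text
time_s: 7.7
tcp_pos: [0.5118, 0.039, 0.2171]
ee_rot: [[0.991, 0.131, -0.003], [0.131, -0.991, -0.0], [-0.003, -0.0, -1.0]]
wrist_force: [0.7, 0.1, -2.0]
gripper_width: 0.477
gripper_force: 29.9
```

Request:
drive_tool([
  {"tx":1.11,"ty":-2.15,"tz":1.6,"ax":0,"ay":0,"az":0,"claw":3.5},
  {"tx":0,"ty":0,"tz":0,"ax":0,"ay":0,"az":0,"claw":3.5},
  {"tx":0,"ty":0,"tz":0,"ax":0,"ay":0,"az":0,"claw":3.5},
  {"tx":0,"ty":0,"tz":0,"ax":0,"ay":0,"az":0,"claw":3.5},
])

```text
time_s: 8.03
tcp_pos: [0.52, 0.0605, 0.202]
ee_rot: [[0.991, 0.132, -0.003], [0.132, -0.991, -0.001], [-0.003, 0.001, -1.0]]
wrist_force: [0.7, -0.5, -1.2]
gripper_width: 0.481
gripper_force: 29.9
```

Run:
```python
from h import *
a=save("wrist","w6");s=a[2];print(s["tcp_pos"],s["wrist_force"])
plan(tilt(7.5,0),[.5194,.0612,.168],4)
o=[]
for n,c in(("side",(240,320,120,190)),("top",(220,300,170,240))):
    b=save(n,n+"2")[0][c[2]:c[3],c[0]:c[1]];o.append(cv2.resize(b,(400,350),interpolation=2))
cv2.imwrite("pics/c3.png",np.hstack(o)[...,::-1])
```

```text
[0.52000852 0.06052796 0.20198251] [ 0.73073382 -0.50396761 -1.21697702]
rows 4 t(cm) [-0.02 -0.02  0.86] a [0.0002 0.0005 0.0001] rot deg 0.1 dist 0.0345
```

View pics/c3.png

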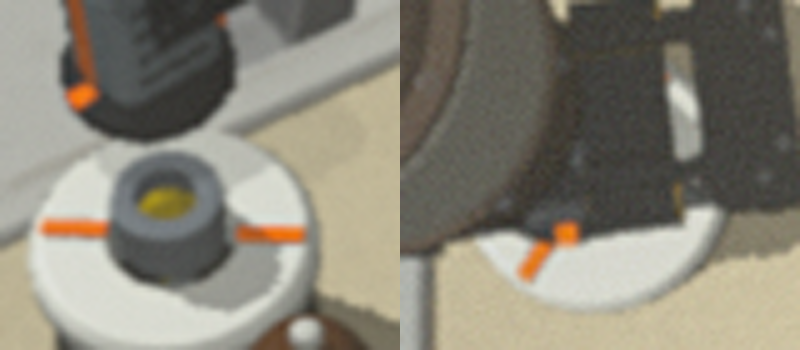

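Request:
drive_tool([
  {"tx":-0.02,"ty":-0.02,"tz":0.9,"ax":0,"ay":0,"az":0,"claw":3.5},
  {"tx":-0.02,"ty":-0.02,"tz":0.9,"ax":0,"ay":0,"az":0,"claw":3.5},
  {"tx":-0.02,"ty":-0.02,"tz":0.9,"ax":0,"ay":0,"az":0,"claw":3.5},
  {"tx":0,"ty":0,"tz":0.6,"ax":0,"ay":0,"az":0,"claw":3.5},
  {"tx":0,"ty":0,"tz":0.3,"ax":0,"ay":0,"az":0,"claw":3.5},
  {"tx":0,"ty":0,"tz":0.3,"ax":0,"ay":0,"az":0,"claw":3.5},
  {"tx":0,"ty":0,"tz":0.3,"ax":0,"ay":0,"az":0,"claw":3.5},
  {"tx":0,"ty":0,"tz":0.3,"ax":0,"ay":0,"az":0,"claw":3.5},
  {"tx":0,"ty":0,"tz":0,"ax":0,"ay":0,"az":0,"claw":3.5},
])

```text
time_s: 8.93
tcp_pos: [0.5193, 0.0616, 0.1565]
ee_rot: [[0.991, 0.132, -0.004], [0.132, -0.991, -0.001], [-0.004, 0.001, -1.0]]
wrist_force: [0.2, 0.4, -2.1]
gripper_width: 0.479
gripper_force: 29.9
```

Request:
drive_tool([
  {"tx":0,"ty":0,"tz":0.2,"ax":0,"ay":0,"az":0,"claw":3.5},
  {"tx":0,"ty":0,"tz":0.2,"ax":0,"ay":0,"az":0,"claw":3.5},
  {"tx":0,"ty":0,"tz":0.2,"ax":0,"ay":0,"az":0,"claw":3.5},
  {"tx":0,"ty":0,"tz":0.2,"ax":0,"ay":0,"az":0,"claw":3.5},
  {"tx":0,"ty":0,"tz":0.2,"ax":0,"ay":0,"az":0,"claw":3.5},
  {"tx":0,"ty":0,"tz":0,"ax":0,"ay":0,"az":0,"claw":3.5},
])

```text
time_s: 9.43
tcp_pos: [0.5192, 0.0615, 0.1466]
ee_rot: [[0.991, 0.132, -0.004], [0.132, -0.991, -0.001], [-0.004, 0.001, -1.0]]
wrist_force: [-0.0, -0.8, -2.6]
gripper_width: 0.481
gripper_force: 29.9
```

Request:
drive_tool([
  {"tx":0,"ty":0,"tz":0.2,"ax":0,"ay":0,"az":0,"claw":3.5},
  {"tx":0,"ty":0,"tz":0.2,"ax":0,"ay":0,"az":0,"claw":3.5},
  {"tx":0,"ty":0,"tz":0.2,"ax":0,"ay":0,"az":0,"claw":3.5},
  {"tx":0,"ty":0,"tz":0.2,"ax":0,"ay":0,"az":0,"claw":3.5},
  {"tx":0,"ty":0,"tz":0.2,"ax":0,"ay":0,"az":0,"claw":3.5},
  {"tx":0,"ty":0,"tz":0.2,"ax":0,"ay":0,"az":0,"claw":3.5},
  {"tx":0,"ty":0,"tz":0,"ax":0,"ay":0,"az":0,"claw":3.5},
])

```text
time_s: 10.02
tcp_pos: [0.5192, 0.0615, 0.1345]
ee_rot: [[0.991, 0.132, -0.004], [0.132, -0.991, -0.001], [-0.004, 0.001, -1.0]]
wrist_force: [0.9, 0.4, -1.9]
gripper_width: 0.478
gripper_force: 29.9
```

Well into the slot. Go on to seat gently.

Request:
drive_tool([
  {"tx":0,"ty":0,"tz":0.1,"ax":0,"ay":0,"az":0,"claw":3.5},
  {"tx":0,"ty":0,"tz":0.1,"ax":0,"ay":0,"az":0,"claw":3.5},
  {"tx":0,"ty":0,"tz":0.1,"ax":0,"ay":0,"az":0,"claw":3.5},
  {"tx":0,"ty":0,"tz":0.1,"ax":0,"ay":0,"az":0,"claw":3.5},
  {"tx":0,"ty":0,"tz":0,"ax":0,"ay":0,"az":0,"claw":3.5},
])

```text
time_s: 10.43
tcp_pos: [0.5194, 0.0616, 0.1309]
ee_rot: [[0.991, 0.132, -0.003], [0.132, -0.991, -0.001], [-0.003, 0.001, -1.0]]
wrist_force: [0.4, -0.1, -2.0]
gripper_width: 0.478
gripper_force: 29.9
```

Request:
drive_tool([
  {"tx":0,"ty":0,"tz":0.05,"ax":0,"ay":0,"az":0,"claw":3.5},
  {"tx":0,"ty":0,"tz":0.05,"ax":0,"ay":0,"az":0,"claw":3.5},
  {"tx":0,"ty":0,"tz":0.05,"ax":0,"ay":0,"az":0,"claw":3.5},
  {"tx":0,"ty":0,"tz":0,"ax":0,"ay":0,"az":0,"claw":3.5},
])

```text
time_s: 10.77
tcp_pos: [0.5197, 0.0616, 0.1302]
ee_rot: [[0.991, 0.132, -0.002], [0.132, -0.991, -0.001], [-0.002, 0.001, -1.0]]
wrist_force: [-1.5, -0.2, 1.0]
gripper_width: 0.478
gripper_force: 29.9
```

Request:
drive_tool([
  {"tx":0,"ty":0,"tz":0,"ax":0,"ay":0,"az":0.06,"claw":3.5},
  {"tx":0,"ty":0,"tz":0,"ax":0,"ay":0,"az":0.06,"claw":3.5},
  {"tx":0,"ty":0,"tz":0,"ax":0,"ay":0,"az":0.06,"claw":3.5},
  {"tx":0,"ty":0,"tz":0,"ax":0,"ay":0,"az":0.06,"claw":3.5},
  {"tx":0,"ty":0,"tz":0,"ax":0,"ay":0,"az":0.06,"claw":3.5},
  {"tx":0,"ty":0,"tz":0,"ax":0,"ay":0,"az":0.06,"claw":3.5},
  {"tx":0,"ty":0,"tz":0,"ax":0,"ay":0,"az":0,"claw":3.5},
])

```text
time_s: 11.35
tcp_pos: [0.5196, 0.0607, 0.1302]
ee_rot: [[0.974, -0.226, -0.003], [-0.226, -0.974, -0.003], [-0.002, 0.003, -1.0]]
wrist_force: [-0.5, -3.5, 1.7]
gripper_width: 0.483
gripper_force: 29.9
```

Run:
```python
from h import *
s=sense();R=s["ee_rot"];print(np.degrees(np.arctan2(R[1][0],R[0][0])),s["moment"],s["wrist_force"])
```

```text
-13.071145000769837 [-1.25217375  0.15983991  0.03066155] [-0.4712067  -3.4531984   1.71284638]
```

Request:
drive_tool([
  {"tx":0,"ty":0,"tz":0,"ax":0,"ay":0,"az":0.06,"claw":3.5},
  {"tx":0,"ty":0,"tz":0,"ax":0,"ay":0,"az":0.06,"claw":3.5},
  {"tx":0,"ty":0,"tz":0,"ax":0,"ay":0,"az":0.06,"claw":3.5},
  {"tx":0,"ty":0,"tz":0,"ax":0,"ay":0,"az":0.06,"claw":3.5},
  {"tx":0,"ty":0,"tz":0,"ax":0,"ay":0,"az":0.06,"claw":3.5},
  {"tx":0,"ty":0,"tz":0,"ax":0,"ay":0,"az":0.06,"claw":3.5},
  {"tx":0,"ty":0,"tz":0,"ax":0,"ay":0,"az":0,"claw":3.5},
])

```text
time_s: 11.93
tcp_pos: [0.5193, 0.0606, 0.1301]
ee_rot: [[0.833, -0.554, -0.003], [-0.554, -0.833, -0.003], [-0.001, 0.004, -1.0]]
wrist_force: [-0.2, -5.0, 4.3]
gripper_width: 0.481
gripper_force: 29.9
```

```bash
cat > st.py <<'E'
from h import *
s=sense();R=s["ee_rot"];print(np.degrees(np.arctan2(R[1][0],R[0][0])),s["moment"],s["wrist_force"],np.array(s["effort"]).round(3),s["joints"])
E
python3 st.py
```

```text
-33.62716582726142 [-1.6119183   0.43593101  0.02802205] [-0.21337059 -4.98573918  4.29972168] [  2.016 -29.881  16.839   2.413   1.083  -0.379] [ 24.49804715  16.02165913 -19.56199553   0.08366558 -54.65659155
  31.82638974]
```

Request:
drive_tool([
  {"tx":0,"ty":0,"tz":0,"ax":0,"ay":0,"az":0.03,"claw":3.5},
  {"tx":0,"ty":0,"tz":0,"ax":0,"ay":0,"az":0,"claw":3.5},
])

```text
time_s: 12.1
tcp_pos: [0.5193, 0.0606, 0.1302]
ee_rot: [[0.817, -0.577, -0.003], [-0.577, -0.817, -0.003], [-0.001, 0.004, -1.0]]
wrist_force: [-1.4, -5.3, 3.6]
gripper_width: 0.479
gripper_force: 29.8
```

```bash
python3 st.py
python3 - <<'E'
from h import *
save("wrist","w7");save("side","side7")
z=np.load("w7.npz");d=z["d"];s=dict(ee_rot=z["ee_rot"],tcp_pos=z["tcp_pos"])
u,v=np.meshgrid(np.arange(250,400),np.arange(160,260));px=np.c_[u.ravel(),v.ravel()]
L=(pts("wrist",px,d,s)-s["tcp_pos"])@s["ee_rot"]*1000
m=(L[:,2]>8)&(L[:,2]<24)&(np.hypot(L[:,0],L[:,1])<37);q=L[m];print("flange",np.median(q[:,2]),cv2.fitEllipse(cv2.convexHull(q[:,:2].astype(np.float32))))
A=np.c_[q[:,:2],np.ones(len(q))];print("slopes",np.linalg.lstsq(A,q[:,2],rcond=None)[0])
m=(L[:,2]>-48)&(L[:,2]<8)&(abs(L[:,0]-25)<4)&(abs(L[:,1])<17);q=L[m];A=np.c_[q[:,1:],np.ones(len(q))];print("face",np.linalg.lstsq(A,q[:,0],rcond=None)[0],m.sum())
E
```

```text
-35.2558067398262 [-1.84824717  0.50729986  0.14704699] [-1.44446477 -5.3161787   3.59037731] [  2.48  -29.467  16.915   2.101   1.296  -0.265] [ 24.49628118  16.02031798 -19.56396561   0.08866955 -54.66438703
  30.19660936]
flange 17.772898649733158 ((-0.28502845764160156, 0.0013217031955718994), (66.58123016357422, 67.32172393798828), 58.9912109375)
slopes [-4.80657886e-03  7.95189500e-03  1.78597441e+01]
face [1.84042426e-04 2.24524011e-02 2.37979909e+01] 2348
```

Request:
drive_tool([
  {"tx":0,"ty":0,"tz":0,"ax":0,"ay":0,"az":0.03,"claw":3.5},
  {"tx":0,"ty":0,"tz":0,"ax":0,"ay":0,"az":0,"claw":3.5},
])

```text
time_s: 12.37
tcp_pos: [0.5193, 0.0606, 0.1302]
ee_rot: [[0.799, -0.601, -0.003], [-0.601, -0.799, -0.003], [-0.001, 0.004, -1.0]]
wrist_force: [-0.8, -5.5, 4.5]
gripper_width: 0.482
gripper_force: 29.8
```

```bash
python3 st.py
```

```text
-36.97579445370718 [-1.90300669  0.50095766  0.14157407] [-0.75603469 -5.53349977  4.51428392] [  2.476 -29.437  16.923   2.106   1.317  -0.26 ] [ 24.49761869  16.02015138 -19.56285587   0.08513162 -54.66844011
  28.47733315]
```

Request:
drive_tool([
  {"tx":0,"ty":0,"tz":0,"ax":0,"ay":0,"az":0.03,"claw":3.5},
  {"tx":0,"ty":0,"tz":0,"ax":0,"ay":0,"az":0,"claw":3.5},
])

```text
time_s: 12.53
tcp_pos: [0.5192, 0.0606, 0.1301]
ee_rot: [[0.78, -0.625, -0.004], [-0.625, -0.78, -0.003], [-0.001, 0.005, -1.0]]
wrist_force: [-1.6, -4.9, 5.3]
gripper_width: 0.479
gripper_force: 29.8
```

```bash
python3 st.py
```

```text
-38.699786833569426 [-1.85436705  0.56389827  0.08264453] [-1.5598311  -4.90168222  5.28814072] [  2.462 -29.393  16.932   2.121   1.337  -0.263] [ 24.49753445  16.01912735 -19.56499767   0.08219737 -54.67203443
  26.75512337]
```

Request:
drive_tool([
  {"tx":0,"ty":0,"tz":0,"ax":0,"ay":0,"az":0.03,"claw":3.5},
  {"tx":0,"ty":0,"tz":0,"ax":0,"ay":0,"az":0,"claw":3.5},
])

```text
time_s: 12.7
tcp_pos: [0.5192, 0.0606, 0.1302]
ee_rot: [[0.761, -0.648, -0.004], [-0.648, -0.761, -0.003], [-0.001, 0.005, -1.0]]
wrist_force: [-1.7, -4.9, 5.7]
gripper_width: 0.481
gripper_force: 29.8
```

```bash
python3 st.py
```

```text
-40.41977196519218 [-1.83701841  0.59197153  0.15474687] [-1.72008842 -4.89385245  5.71053088] [  2.458 -29.356  16.941   2.132   1.354  -0.265] [ 24.49788734  16.01569867 -19.56680336   0.08037056 -54.67818238
  25.03584148]
```

Request:
drive_tool([
  {"tx":0,"ty":0,"tz":0,"ax":0,"ay":0,"az":0.03,"claw":3.5},
  {"tx":0,"ty":0,"tz":0,"ax":0,"ay":0,"az":0,"claw":3.5},
])

```text
time_s: 12.87
tcp_pos: [0.5192, 0.0605, 0.1302]
ee_rot: [[0.742, -0.671, -0.004], [-0.671, -0.742, -0.003], [-0.001, 0.005, -1.0]]
wrist_force: [-1.4, -4.8, 4.6]
gripper_width: 0.477
gripper_force: 29.8
```

```bash
python3 st.py
```

```text
-42.134576612663835 [-1.8048304   0.60027146  0.09976204] [-1.37921523 -4.84549032  4.59697861] [  2.454 -29.312  16.947   2.144   1.373  -0.266] [ 24.49802747  16.01646664 -19.56683651   0.08188592 -54.67962279
  23.32000081]
```

Request:
drive_tool([
  {"tx":0,"ty":0,"tz":0,"ax":0,"ay":0,"az":0.03,"claw":3.5},
  {"tx":0,"ty":0,"tz":0,"ax":0,"ay":0,"az":0,"claw":3.5},
])

```text
time_s: 13.03
tcp_pos: [0.5191, 0.0606, 0.1302]
ee_rot: [[0.722, -0.692, -0.004], [-0.692, -0.722, -0.003], [-0.001, 0.005, -1.0]]
wrist_force: [-1.2, -5.5, 5.6]
gripper_width: 0.48
gripper_force: 29.8
```

```bash
cat > fc.py <<'E'
from h import *
import sys
t=sys.argv[1];save("wrist",t);z=np.load(t+".npz");d=z["d"];s=dict(ee_rot=z["ee_rot"],tcp_pos=z["tcp_pos"])
u,v=np.meshgrid(np.arange(250,400),np.arange(120,260));px=np.c_[u.ravel(),v.ravel()]
L=(pts("wrist",px,d,s)-s["tcp_pos"])@s["ee_rot"]*1000
m=(L[:,2]>8)&(L[:,2]<24)&(np.hypot(L[:,0],L[:,1])<37);q=L[m];print("flange",np.median(q[:,2]),cv2.fitEllipse(cv2.convexHull(q[:,:2].astype(np.float32)))[0])
m=(L[:,2]>-48)&(L[:,2]<8)&(abs(L[:,0]-25)<6)&(abs(L[:,1])<17);q=L[m];A=np.c_[q[:,1:],np.ones(len(q))];f=np.linalg.lstsq(A,q[:,0],rcond=None)[0];R=s["ee_rot"]
n=R@np.array([1,-f[0],-f[1]]);print("face",f,m.sum(),"head x angle",np.degrees(np.arctan2(n[1],n[0])))
E
python3 st.py;python3 fc.py w8
```

```text
-43.81472347423276 [-1.76929431  0.6540226   0.32199967] [-1.20463408 -5.50055224  5.55998106] [  2.247 -29.329  16.989   2.086   1.398  -0.439] [ 24.50284466  16.01571789 -19.56794127   0.08591817 -54.68408633
  21.63268104]
flange 17.744845960542477 (0.1519031524658203, 0.048867225646972656)
face [1.67332374e-03 2.72287502e-02 2.39330929e+01] 2411 head x angle -43.71137290983325
```

Request:
drive_tool([
  {"tx":0,"ty":0,"tz":0,"ax":0,"ay":0,"az":0.015,"claw":3.5},
  {"tx":0,"ty":0,"tz":0,"ax":0,"ay":0,"az":0,"claw":3.5},
])

```text
time_s: 13.25
tcp_pos: [0.5191, 0.0606, 0.1302]
ee_rot: [[0.712, -0.702, -0.004], [-0.702, -0.712, -0.003], [-0.0, 0.005, -1.0]]
wrist_force: [-1.6, -5.3, 5.1]
gripper_width: 0.482
gripper_force: 29.8
```

```bash
python3 st.py
```

```text
-44.60439731844167 [-1.75500105  0.68574525  0.44654087] [-1.6465942  -5.31318098  5.1427538 ] [  2.025 -29.259  17.036   2.037   1.438  -0.545] [ 24.50941299  16.01218545 -19.5723847    0.09243527 -54.69266338
  20.83265382]
```

Request:
drive_tool([
  {"tx":0,"ty":0,"tz":0,"ax":0,"ay":0,"az":-0.05,"claw":3.5},
  {"tx":0,"ty":0,"tz":0,"ax":0,"ay":0,"az":-0.05,"claw":3.5},
  {"tx":0,"ty":0,"tz":0,"ax":0,"ay":0,"az":-0.05,"claw":3.5},
  {"tx":0,"ty":0,"tz":0,"ax":0,"ay":0,"az":-0.042,"claw":3.5},
  {"tx":0,"ty":0,"tz":0,"ax":0,"ay":0,"az":0,"claw":3.5},
  {"tx":0,"ty":0,"tz":0,"ax":0,"ay":0,"az":0,"claw":3.5},
])

```text
time_s: 13.75
tcp_pos: [0.5199, 0.0614, 0.1302]
ee_rot: [[0.831, -0.556, -0.002], [-0.556, -0.831, -0.001], [-0.001, 0.002, -1.0]]
wrist_force: [0.2, -3.5, 4.4]
gripper_width: 0.482
gripper_force: 29.9
```

```bash
python3 st.py;python3 fc.py w9
```

```text
-33.801764713929856 [-1.31132349  0.25237472  0.13786476] [ 0.22675621 -3.54617656  4.43834786] [  1.798 -29.27   16.12    2.269   0.921  -0.051] [ 2.45249776e+01  1.60329994e+01 -1.95251421e+01  3.37818762e-02
 -5.45740837e+01  3.16536953e+01]
flange 17.813196317951927 (0.0150604248046875, -0.15500283241271973)
face [1.45755944e-04 2.66946115e-02 2.38212836e+01] 2419 head x angle -33.79002407310265
```

Request:
drive_tool([
  {"tx":0,"ty":0,"tz":0,"ax":0,"ay":0,"az":0,"claw":8.7},
  {"tx":0,"ty":0,"tz":0,"ax":0,"ay":0,"az":0,"claw":8.7},
  {"tx":0,"ty":0,"tz":0,"ax":0,"ay":0,"az":0,"claw":8.7},
  {"tx":0,"ty":0,"tz":0,"ax":0,"ay":0,"az":0,"claw":8.7},
  {"tx":0,"ty":0,"tz":0,"ax":0,"ay":0,"az":0,"claw":8.7},
  {"tx":0,"ty":0,"tz":0,"ax":0,"ay":0,"az":0,"claw":8.7},
  {"tx":0,"ty":0,"tz":0,"ax":0,"ay":0,"az":0,"claw":8.7},
  {"tx":0,"ty":0,"tz":0,"ax":0,"ay":0,"az":0,"claw":8.7},
])

```text
time_s: 14.47
tcp_pos: [0.5195, 0.0617, 0.1295]
ee_rot: [[0.83, -0.557, -0.003], [-0.557, -0.83, -0.001], [-0.002, 0.002, -1.0]]
wrist_force: [0.0, 0.5, 0.4]
gripper_width: 0.968
gripper_force: 0.0
```

```bash
python3 st.py;python3 fc.py w10
```

```text
-33.85885460379127 [-0.01842522  0.03879111 -0.01724682] [0.04344514 0.54265516 0.35766829] [ 1.4000e-02 -3.1385e+01  1.6446e+01  3.6580e+00  6.6000e-02  0.0000e+00] [ 2.45398635e+01  1.60647042e+01 -1.95608148e+01 -2.92249075e-02
 -5.45384736e+01  3.16183888e+01]
flange 17.347004179926024 (-0.41125965118408203, -0.2411642074584961)
face [-3.63263025e-03  1.85180577e-02  2.44094355e+01] 2338 head x angle -34.06462540604121
```

Request:
drive_tool([
  {"tx":0,"ty":0,"tz":-1,"ax":0,"ay":0,"az":0,"claw":8.7},
  {"tx":0,"ty":0,"tz":-1,"ax":0,"ay":0,"az":0,"claw":8.7},
  {"tx":0,"ty":0,"tz":-1.5,"ax":0,"ay":0,"az":0,"claw":8.7},
  {"tx":0,"ty":0,"tz":-1.5,"ax":0,"ay":0,"az":0,"claw":8.7},
  {"tx":0,"ty":0,"tz":-1.5,"ax":0,"ay":0,"az":0,"claw":8.7},
  {"tx":0,"ty":0,"tz":-1.5,"ax":0,"ay":0,"az":0,"claw":8.7},
  {"tx":-0.5,"ty":0,"tz":-1.5,"ax":0,"ay":0,"az":0,"claw":8.7},
  {"tx":-2,"ty":0,"tz":-1,"ax":0,"ay":0,"az":0,"claw":8.7},
  {"tx":-2,"ty":0,"tz":0,"ax":0,"ay":0,"az":0,"claw":8.7},
  {"tx":0,"ty":0,"tz":0,"ax":0,"ay":0,"az":0,"claw":8.7},
])

```text
time_s: 15.35
tcp_pos: [0.4811, 0.0877, 0.2371]
ee_rot: [[0.831, -0.556, 0.0], [-0.556, -0.831, 0.001], [-0.001, -0.001, -1.0]]
wrist_force: [-0.4, -0.2, -0.3]
gripper_width: 0.996
gripper_force: 0.0
```

Run:
```python
from h import *
s0=sense();b=save("wrist","w11")[0];a=save("side","side11")[0];t=save("top","top11")[0];print(s0["tcp_pos"],s0["time_s"])
cv2.imwrite("pics/c4.png",np.hstack([cv2.resize(a[90:290,170:410],(400,333)),cv2.resize(b,(400,333))])[...,::-1])
```

```text
[0.48109613 0.0877446  0.23705684] 15.35
```

View pics/c4.png

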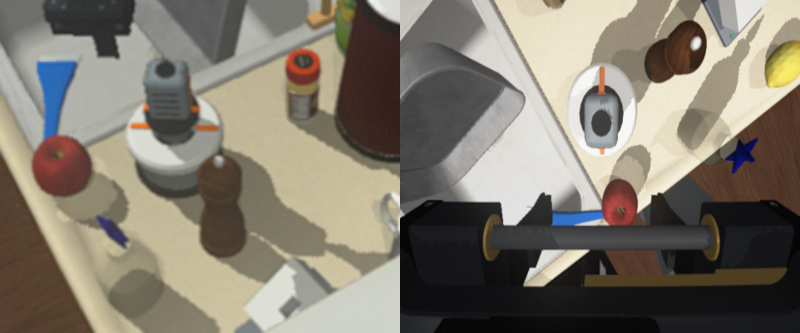

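Run:
```python
from h import *
z=np.load("w11.npz");d=z["d"];s=dict(ee_rot=z["ee_rot"],tcp_pos=z["tcp_pos"])
u,v=np.meshgrid(np.arange(260,380),np.arange(70,200));px=np.c_[u.ravel(),v.ravel()]
P=pts("wrist",px,d,s)
for lo,hi in((.105,.119),(.176,.190)):
    q=P[(P[:,2]>lo)&(P[:,2]<hi)]
    for _ in range(3):
        A=np.c_[q[:,:2]-[.519,.0615],np.ones(len(q))];f=np.linalg.lstsq(A,q[:,2],rcond=None)[0];r=q[:,2]-A@f;q=q[abs(r)<2.5*np.median(abs(r))]
    print(len(q),"slopes,height",f.round(4),cv2.minAreaRect((q[:,:2]*1000).astype(np.float32)))
```

```text
787 slopes,height [ 0.0084 -0.0021  0.1121] ((525.0917358398438, 57.79024887084961), (66.70613098144531, 53.448421478271484), 55.17780303955078)
2682 slopes,height [-0.0106  0.0058  0.1819] ((519.1498413085938, 62.21493911743164), (38.02788162231445, 45.59688186645508), 56.23675537109375)
```

Flange top is at 112 mm, grip top at 182 mm, the head is level, and its axis lies at about -33.8°: fully home and aligned.

```bash
python3 -c "
from station import finish_job
print(finish_job())"
```

```text
the job is handed in; nothing more can be done
None
```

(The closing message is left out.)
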